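# Brace the jar and twist its lid off

### The job

By its black handle, slide the tray with the square jar along the counter fully home against the back stop of the steel brace. With the jar braced there, unscrew its tight red lid (anticlockwise from above, about a sixth of a turn, until the lugs come free), lift it straight up, and finish still holding it, level and still, a few centimetres above the open jar. Keep the jar upright in the tray and leave the cups, the milk pitcher and the spoon alone.

Things in the scene. Friction and masses are not known exactly. Their poses are not given: they have to be found in the camera images.
- tray_handle (a point): Centre of the tray's black handle: an upright fin 36 mm long (tray x), 14 mm thick (y), its top 70 mm and this point 50 mm above the counter, 78 mm behind the jar's axis. Free on both sides (y) above its 30 mm wide foot, 12 mm up. x points from the handle to the jar, the way the tray slides in; z is up.
- tray_seat (a point): On the jar's axis, 6 mm up, on the wooden tray's plate where the jar stands; axes as tray_handle. Plate 160 x 100 x 6 mm, from 100 mm behind this point (handle end) to 60 mm ahead. A square frame 16 mm high round the jar's foot leaves 1.5 mm play. Tray about 0.4 kg; it slides on the counter.
- brace_home (a point): Where tray_seat is, with the same axes, when the tray is home in the steel brace fixed to the counter; x points into the brace. Rails 104 mm apart (2 mm play each side of the tray) run from 47 mm before this point to a back stop 60 mm beyond; lips 11.5 mm above the counter hold the tray down. Nothing is higher than 24 mm.
- brace_mouth (a point): Middle of the mouth of the brace, 50 mm before brace_home, 6 mm above the counter. Flared guides reach 25 mm farther out and widen the opening to about 128 mm. Axes as brace_home.
- jar_mouth (a point): Centre of the rim of the amber jar, 78 mm above its foot (84 mm above the counter); z up, x as the lid's x if its tabs sit centred under the lugs. Body 64 mm square, 48 mm tall; shoulder; 44 mm neck from 57 mm up with three lugs. 0.3 kg. A sprung seal presses the lid up against the lugs with 16 N: tight (0.15 to 0.35 N m), and not to be pulled off unturned.
- lid_center (a point): Centre, half-way up, of the red lid, 62 mm in diameter, 18 mm tall, white mark on top toward its x; z up. Screwed on it is 81 mm above the counter, 3 mm below jar_mouth, turned -0.08 to 0.15 rad from the jar's x. Turned anticlockwise from above (growing yaw) to 0.7 to 1.25 rad from the jar's x it lifts straight off; stop at 1.3. It does not rise while turned. 0.1 kg.
- cup_1_mid (a point): Red cup, 58 mm wide (85 with its handle), 51 mm tall: leave it alone. Its middle.
- cup_3_mid (a point): Another such red cup: leave it alone. Its middle.
- pitcher_small_mid (a point): Small steel milk pitcher, 71 x 85 x 92 mm: leave it alone. Its middle.
- spoon_2_mid (a point): Steel teaspoon lying on the counter, 136 x 28 x 9 mm: leave it alone. Its middle.
Not all that is in view belongs to the job. What is shaped like the part that bears lid_center but green or turquoise is not meant.

How it is judged (in metres and radians):
On the way, in this order (a step that is already met when the one before it is completed fails the run):
1. the tray with the jar is fully home in the brace, the lid still screwed on (x of tray_seat in the frame of brace_home above -0.006 m and horizontal distance between tray_seat and brace_home below 0.008 m and angle between the x axis of tray_seat and the x axis of brace_home, either way round below 0.07 rad and height (world z) of tray_seat below 0.01 m and horizontal distance between lid_center and jar_mouth below 0.006 m and angle between the x axis of lid_center and the x axis of jar_mouth, either way round below 0.5 rad and z of lid_center in the frame of jar_mouth below 0.003 m), for 0.2 s.
2. the lid has been turned until its lugs are free, still on the braced jar (x of tray_seat in the frame of brace_home above -0.012 m and horizontal distance between tray_seat and brace_home below 0.0125 m and angle between the x axis of tray_seat and the x axis of brace_home, either way round below 0.07 rad and height (world z) of tray_seat below 0.01 m and angle between the x axis of lid_center and the x axis of jar_mouth, either way round above 0.6 rad and z of lid_center in the frame of jar_mouth below 0.012 m and horizontal distance between lid_center and jar_mouth below 0.008 m), for 0.05 s.
At the end, for the whole second after the job is handed in: Tray home in the brace (within 12 mm, straight, flat), jar upright in its frame; the lid held still by the fingers, level within 10 degrees, its lower edge 3 to 63 mm above the jar's rim, centred within 20 mm, touching neither jar nor tray (x of tray_seat in the frame of brace_home above -0.012 m and horizontal distance between tray_seat and brace_home below 0.0125 m and angle between the x axis of tray_seat and the x axis of brace_home, either way round below 0.07 rad and height (world z) of tray_seat below 0.01 m and z of lid_center in the frame of jar_mouth between 0.012 and 0.072 m and horizontal distance between lid_center and jar_mouth below 0.02 m and angle between lid_center's own z axis and vertical below 0.17 rad and contact force between the fingers and lid above 1 N and contact force between lid and jar below 0.05 N and contact force between lid and tray below 0.05 N and linear speed of lid below 0.03 m/s and angle between jar_mouth's own z axis and vertical below 0.08 rad and height (world z) of jar_mouth below 0.089 m and linear speed of jar below 0.02 m/s); the arm keeps its last pose, push and grip.
It fails at once if the jar is tipped (over 0.2 rad) (angle between jar_mouth's own z axis and vertical above 0.2 rad).
It fails at once if the jar is lifted out of its place (over 12 mm) (height (world z) of jar_mouth above 0.096 m).
It fails at once if the tray is lifted off the counter instead of slid (over 12 mm) (height (world z) of tray_seat above 0.018 m).
It fails at once if a cup, the milk pitcher or the spoon is moved (over 30 mm) (distance of any of cup_1_mid, cup_3_mid, pitcher_small_mid, spoon_2_mid from where it was at the start of the episode above 0.03 m).
It also fails if it takes over 48 s, if anything falls off the work surface, if the arm or the gripper's body presses on something with over 40 N, if the wrist force passes 120 N, or if a joint passes its speed limit or range.

### The arm

A 6-joint arm with a two-finger parallel gripper is mounted at the origin on a cart in front of the work surface, level with it; the furniture and walls round the work are solid. World frame = base frame: x ahead of the robot, y to its left, z up, the work surface at z = 0. Lengths are in m, angles in degrees, forces in N, time in s.
With the tool pointing down it reaches from about 0.4 to 0.825 m from the base axis. Payload 7 kg.
Tool frame: the origin (TCP) lies on the centre line of the jaws, within the pads' length; the fingertips stand 11 mm ahead of it and the grasp point (between the pads) lies 8 mm behind it; z points along the fingers, y is the line along which they close (so a half turn about z gives the same grasp; the last joint's range is limited). The gripper opens to 88 mm and grips with 3 to 60 N. Pads are 19 mm wide; open, the fingers measure 130 mm over their backs; the gripper's body (78 mm by 193 mm) begins 47 mm behind the grasp point.
Start: joints at [-51.217, 20.546, 0.682, 0, -70.136, -16.507], TCP at [0.256, -0.625, 0.206] pointing down, gripper open.
Joint ranges: [-176.03, 176.03], [-82.01, 121.73], [-58.28, 71.71], [-173.87, 95.51], [-174.79, -0.11], [-173.66, 173.66]. Speed limits (degrees/s): [136.94, 136.94, 172.46, 180, 180, 180].

### API

Orientations are given as [roll, pitch, yaw] about the fixed x, y, z axes, in that order (R = Rz(yaw) Ry(pitch) Rx(roll)).
In Python, from plant import r, capture, camera_model, job gives the robot as it stands.
- The arm moves only by the tool drive_tool, never from a script. Its argument "increments" is a list that holds one entry, the list of rows, each a list of 5 numbers: the gripper's target within -1 to 1 (fully open at 1, half-way at 0, shut at -1), then the shift along the tool's x, y, z scaled (see below), then the turn about the tool's z scaled (see below). In form: [[[gripper, tx, ty, tz, roll], ...]]. A call has 1 to 5 rows; each row is the pose to reach, as a shift and turn from the pose commanded when the call began, along the tool's axes at that moment, turning the shorter way round; what a row does not reach only later rows make up. The controller multiplies each number of a shift by 120 mm and each number of a turn by 360 degrees. A row lasts 1/8 s, in which the tool goes at most 62.5 mm and 10.7 degrees, less where a joint would pass 70% of its speed; a pose out of reach is approached as far as the arm can. A call with a number of a shift or a turn outside -1 to 1 is refused whole. A call with a gripper value outside its range is refused whole. The fingers move at their own pace and stop on an object; "squeeze" is the grip in N (left out, the last holds). Time passes only in rows, so rows that repeat a pose let the fingers close. It gives the time, the measured TCP pose, the force, the opening and the grip force at its end, in the units of the state.
- r.get_state(): the state, without advancing time (a new reading comes with each control period).
- capture(name): name is "side" or "top"; returns the picture (384x512x3 uint8, red, green, blue); there is no depth.
- camera_model(name): a dict with "camera_matrix" (3x3 intrinsics, pixels), "k1" (the pictures are not rectified: a ray, as slopes to the right and down, at radius r is drawn at 1 + k1 r^2 times it, then the intrinsics apply), "rvec" (rotation vector, rad) and "tvec" (3), from world to camera coordinates, as OpenCV has them. Camera axes: x right, y down, z forward; pixel columns grow to the right and rows downward; lengths in m; the calibration is good to about 2 mm. A picture is of the moment at which its call begins. camera_model takes no time and is no camera call.
- job.close_job(): hands the job in; it is judged then, once.
The state is a dict: "time_s": time; "joints": joint angles; "qd": joint speeds; "joint_torque": joint torques, N m; "tcp_pos": TCP position; "eef_rot": TCP orientation; "contact_force": force on the tool from outside, world axes, zero at the start; "moment": the same for the moment, N m; "gripper_width": finger opening in m; "gripper_force": force on a finger pad.
Only numpy, scipy, OpenCV 4.12 (cv2) and the standard library are available. Lean on these libraries where they do the work, as an engineer would, in place of code of your own. Each camera call takes 0.05 s, during which the arm holds its last target. There are 200 camera calls.

## Working session

There is one attempt and no reset: what is moved stays moved. The work goes in short steps, Python scripts to look and compute and a tool call to move; the robot and the scene stay as the last step left them, time stands still between calls to the robot, and variables do not carry over. Pictures are saved under pics/ and viewed, at most 10 in all, crops included, and the job is handed in when it is done.

Besides the shell and the picture viewer there is one more tool, called as name(argument=value, ...) on one line, values as JSON. drive_tool: Moves the arm, as the interface text tells. Its arguments: {"type":"object","properties":{"increments":{"type":"array"},"squeeze":{"type":"number"}},"required":["increments"]}

```bash
mkdir -p pics; cat > h.py <<'E'
import numpy as np, cv2
from plant import r, capture, camera_model, job
def ray(name,uv):
    m=camera_model(name);K=np.array(m["camera_matrix"],float);R=cv2.Rodrigues(np.array(m["rvec"],float))[0];t=np.array(m["tvec"],float).ravel()
    d=np.array([(uv[0]-K[0,2])/K[0,0],(uv[1]-K[1,2])/K[1,1]]);u=d.copy()
    for _ in range(20): u=d/(1+m["k1"]*(u@u))
    return -R.T@t, R.T@np.array([u[0],u[1],1.])
def onz(name,uv,z):
    o,d=ray(name,uv); return o+d*(z-o[2])/d[2]
def proj(name,p):
    m=camera_model(name);K=np.array(m["camera_matrix"],float);R=cv2.Rodrigues(np.array(m["rvec"],float))[0]
    c=R@np.array(p,float)+np.array(m["tvec"],float).ravel();u=c[:2]/c[2];u=u*(1+m["k1"]*(u@u))
    return K[:2,:2]@u+K[:2,2]
def shot(name,fn):
    im=capture(name); cv2.imwrite(fn,im[:,:,::-1]); return im
E
python3 - <<'E'
from h import *
for n in("top","side"): shot(n,f"pics/{n}0.png"); print(n,ray(n,(256,192)))
print(r.get_state())
E
```

```text
top (array([0.42440395, 0.02476439, 1.16530748]), array([ 0.11178128,  0.00158479, -0.99389501]))
side (array([-0.83026844, -0.17329906,  0.76160702]), array([ 0.88839135,  0.13609779, -0.43845062]))
{'time_s': 0.1, 'joints': array([-5.12164651e+01,  2.05868753e+01,  6.39826958e-01, -1.68233760e-02,
       -7.01350101e+01, -1.65067544e+01]), 'qd': array([-0.00291963, -0.03076974,  0.17236885,  0.00815514, -0.06446387,
       -0.00435426]), 'joint_torque': array([-1.40124444e-03, -5.84166241e+01,  2.93752670e+01,  7.01557562e+00,
        1.02293523e-02, -7.50384561e-05]), 'tcp_pos': array([ 0.25567733, -0.62421407,  0.20553051]), 'eef_rot': array([ 1.79916830e+02, -8.15298737e-03, -1.57728942e+02]), 'contact_force': array([ 0.42182843, -0.08972885,  0.19269169]), 'moment': array([-0.01218915,  0.01431245, -0.02122687]), 'gripper_force': 0.0, 'gripper_width': 0.08771080442039451}
```

View pics/top0.png

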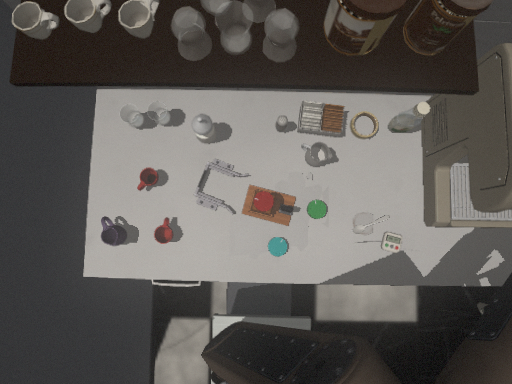

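View pics/side0.png

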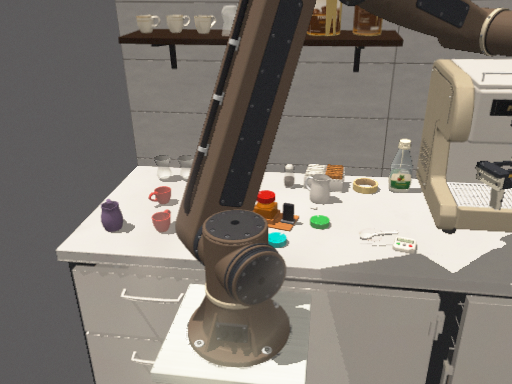

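The top view shows the wooden tray at about (269,205) with the red lid at (263,202) and the black handle at (287,209). The brace is at (215,187) and opens to the right. The lid candidates are red (263,202), green (317,209) and turquoise (278,247). Only the red one sits on the amber jar in the tray. I'll enlarge that area to confirm.

```bash
python3 - <<'E'
from h import *
im=cv2.imread("pics/top0.png")
cv2.imwrite("pics/crop.png",cv2.resize(im[150:250,185:315],None,fx=6,fy=6,interpolation=cv2.INTER_CUBIC))
E
```

```text
(no output)
```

View pics/crop.png

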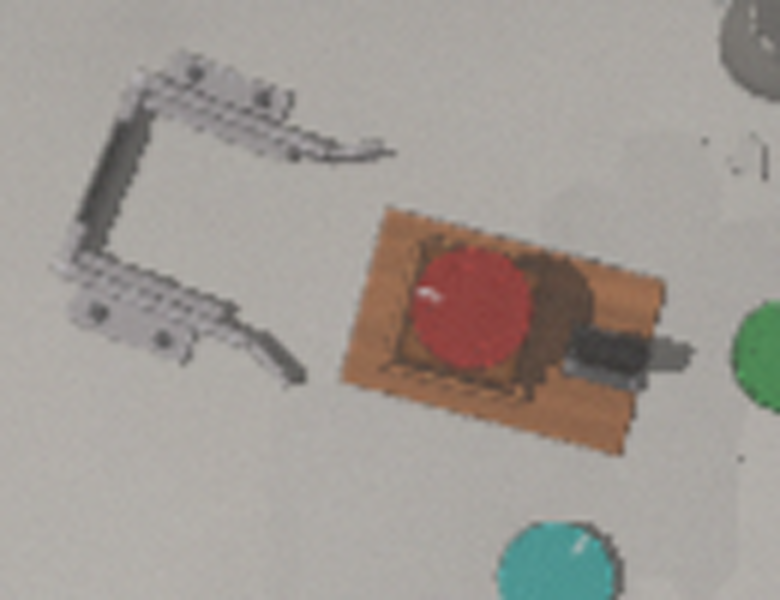

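```bash
cat > m.py <<'E'
from h import *
def lidmask(im,z=0.09,name="top"):
    h=cv2.cvtColor(im,cv2.COLOR_RGB2HSV);m=cv2.inRange(h,(0,120,90),(6,255,255))|cv2.inRange(h,(174,120,90),(180,255,255))
    n,l,s,c=cv2.connectedComponentsWithStats(m); return [(s[i,4],c[i],onz(name,c[i],z)) for i in range(1,n) if s[i,4]>60]
E
python3 - <<'E'
from m import *
np.set_printoptions(precision=4,suppress=True)
im=cv2.imread("pics/top0.png")[:,:,::-1].copy()
for x in lidmask(im): print("red",*x)
C=lambda x,y,z: onz("top",(185+(x+.5)/6-.5,150+(y+.5)/6-.5),z)
def ang(v): return np.degrees(np.arctan2(v[1],v[0]))
T=[C(*p,.006) for p in[(388,207),(665,280),(622,455),(342,382)]]
for a in T: print(a)
print("len",[np.linalg.norm(T[i]-T[i-1]) for i in range(4)])
f=(T[0]+T[3])/2;b=(T[1]+T[2])/2;ax=(f-b)/np.linalg.norm(f-b);c=(f+b)/2;print("tray ang",ang(f-b),ang(T[0]-T[1]),ang(T[3]-T[2]),"seat",c+.02*ax,"handle",c-.058*ax)
g=cv2.inRange(im,(0,0,0),(45,45,45));g[:195]=0;g[220:]=0;g[:,:270]=0;g[:,300:]=0
n,l,s,cc=cv2.connectedComponentsWithStats(g);print([(s[i],cc[i],onz("top",cc[i],.07)) for i in range(1,n) if s[i,4]>20])
print("mark",C(428,293,.09))
S=[C(*p,.003) for p in[(196,73),(263,98),(99,313),(163,340)]]
print("brace",S, ang(S[0]-S[1]),ang(S[2]-S[3]),ang(S[0]-S[2])-90,"mid",(S[0]+S[2])/2,(S[1]+S[3])/2, np.linalg.norm(S[0]-S[2]))
print("stop",C(150,115,.0),C(103,255,0),ang(C(150,115,.0)-C(103,255,0)))
for z in(.0,.012,.024):print("tips",C(393,152,z),C(303,380,z),(C(393,152,z)+C(303,380,z))/2, np.linalg.norm(C(393,152,z)-C(303,380,z)))
E
```

```text
red 307 [263.3941 200.9479] [0.5183 0.0032 0.09  ]
[0.5807 0.0496 0.006 ]
[ 0.5438 -0.1038  0.006 ]
[ 0.4472 -0.0816  0.006 ]
[0.4834 0.0724 0.006 ]
len [np.float64(0.09992545468663498), np.float64(0.15782137153354892), np.float64(0.09911255341364592), np.float64(0.15817739041904774)]
tray ang 76.6242814734887 76.47635803616105 76.77187197035137 seat [0.5184 0.0036 0.006 ] handle [ 0.5003 -0.0723  0.006 ]
[]
mark [0.5256 0.0263 0.09  ]
brace [array([0.6541, 0.1589, 0.003 ]), array([0.6407, 0.1209, 0.003 ]), array([0.5183, 0.2079, 0.003 ]), array([0.5042, 0.1719, 0.003 ])] 70.6162701825056 68.64302106502132 -109.8584643204894 mid [0.5862 0.1834 0.003 ] [0.5725 0.1464 0.003 ] 0.1443400987261463
stop [0.6303 0.1841 0.    ] [0.5509 0.2074 0.    ] -16.336627968291495
tips [0.6124 0.0477 0.    ] [0.4842 0.0941 0.    ] [0.5483 0.0709 0.    ] 0.136317023580613
tips [0.6105 0.0475 0.012 ] [0.4836 0.0934 0.012 ] [0.5471 0.0705 0.012 ] 0.13491327022504304
tips [0.6085 0.0473 0.024 ] [0.483  0.0927 0.024 ] [0.5458 0.07   0.024 ] 0.1335095168694731
```

The crop confirms the red lid with its white mark on the amber jar in the tray. The brace opens toward the tray, and the tray is about 6° off the brace axis. Next I'll write a helper that works out the move numbers.

```bash
cat > go.py <<'E'
import sys
from h import *
from scipy.spatial.transform import Rotation as Ro
x,y,z,yaw=map(float,sys.argv[1:5])
s=r.get_state();R=Ro.from_euler("xyz",s["eef_rot"],degrees=True)
d=R.inv().apply(np.array([x,y,z])-s["tcp_pos"])
t=-((yaw-s["eef_rot"][2]+180)%360-180)
print("t",round(s["time_s"],2),"tcp",s["tcp_pos"].round(4),s["eef_rot"].round(2),"F",s["contact_force"].round(1),"w",round(s["gripper_width"],4))
print("shift/.12",(d/.12).round(4),"turn",t.round(2),"turn/360",round(t/360,4))
E
python3 go.py .33 -.27 .206 -103.4
python3 -c "
from h import *
print(onz('top',(317,152),.09),onz('top',(318,160),.0), onz('top',(317,209),.018), onz('top',(425,225),.3))"
```

```text
t 0.1 tcp [ 0.2557 -0.6242  0.2055] [ 1.7992e+02 -1.0000e-02 -1.5773e+02] F [ 0.4 -0.1  0.2] w 0.0877
shift/.12 [-1.6918e+00  2.4969e+00 -5.0000e-04] turn -54.33 turn/360 -0.1509
[ 0.67483419 -0.16000637  0.09      ] [ 0.66849101 -0.17894301  0.        ] [ 0.50244611 -0.17342261  0.018     ] [ 0.44971721 -0.39351892  0.3       ]
```

drive_tool(increments=[[[0,-0.25,0.35,0,-0.02],[0,-0.5,0.7,0,-0.04],[0,-0.68,1.0,0,-0.055]]])

```text
time_s: 0.48
tcp_pos: [0.2859, -0.4808, 0.2059]
eef_rot: [179.9, 0.0, -137.7]
contact_force: [0.9, -1.2, 0.3]
gripper_width: 0.0632
gripper_force: 0.0
```

```bash
python3 go.py .33 -.27 .206 -103.4
```

```text
t 0.47 tcp [ 0.2859 -0.4808  0.2059] [ 1.7995e+02  1.0000e-02 -1.3771e+02] F [ 0.9 -1.2  0.3] w 0.0632
shift/.12 [-1.4538e+00  1.0525e+00 -1.0000e-04] turn -34.31 turn/360 -0.0953
```

drive_tool(increments=[[[0,-0.35,0.25,0,-0.025],[0,-0.7,0.5,0,-0.05],[0,-1.0,0.72,0,-0.075],[0,-1.0,0.72,0,-0.0955]]])

```text
time_s: 0.98
tcp_pos: [0.3173, -0.3357, 0.2067]
eef_rot: [-179.9, 0.0, -103.1]
contact_force: [-0.4, -0.9, 0.4]
gripper_width: 0.0437
gripper_force: 0.0
```

```bash
python3 go.py .5003 -.0723 .206 -103.4
```

```text
t 0.97 tcp [ 0.3173 -0.3357  0.2067] [-1.7995e+02  2.0000e-02 -1.0308e+02] F [-0.4 -0.9  0.4] w 0.0437
shift/.12 [-2.4832 -0.9885  0.0073] turn 0.32 turn/360 0.0009
```

drive_tool(increments=[[[0,-0.4,0,0,0.001],[0,-0.8,-0.15,0,0.001],[0,-1.0,-0.3,0,0.001]]])

```text
time_s: 1.35
tcp_pos: [0.3806, -0.2281, 0.2066]
eef_rot: [-180.0, 0.0, -103.8]
contact_force: [-0.3, -0.5, 0.6]
gripper_width: 0.0439
gripper_force: 0.0
```

drive_tool(increments=[[[0,-0.4,-0.2,0,0],[0,-0.8,-0.4,0,0],[0,-1.0,-0.5,0,0]]])

```text
time_s: 1.72
tcp_pos: [0.4684, -0.1259, 0.2061]
eef_rot: [180.0, -0.0, -103.8]
contact_force: [0.1, 1.0, 0.5]
gripper_width: 0.0439
gripper_force: 0.0
```

```bash
python3 go.py .5003 -.0723 .13 -103.4;  python3 - <<'E'
from m import *
im=shot("side","pics/side1.png")
# handle prediction vs view
print(proj("side",(.5003,-.0723,.07)),proj("side",(.5184,.0035,.09)))
for x in lidmask(im,.09,"side"): print(x)
c=im[170:240,230:330]; cv2.imwrite("pics/side1c.png",cv2.resize(c[:,:,::-1],None,fx=6,fy=6,interpolation=cv2.INTER_CUBIC))
E
```

```text
t 1.73 tcp [ 0.4684 -0.1259  0.2061] [ 179.98   -0.   -103.81] F [0.1 1.  0.5] w 0.0439
shift/.12 [-0.497  -0.1522  0.6338] turn -0.41 turn/360 -0.0011
[288.19437401 203.558698  ] [265.20437844 194.15555287]
(np.int32(203), array([265.38916256, 196.38423645]), array([0.50258014, 0.00087229, 0.09      ]))
```

View pics/side1c.png

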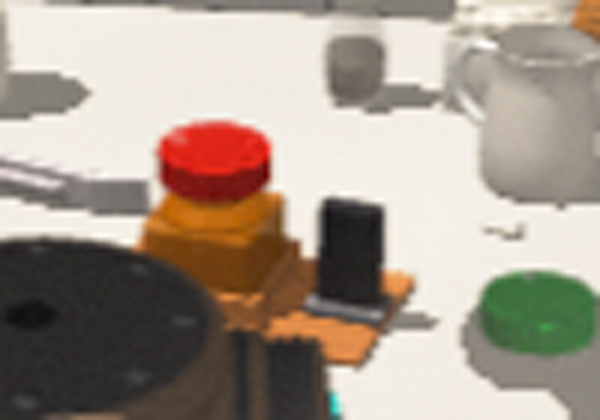

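The crop shows the handle top at about (288.6,203.6), which matches the prediction (288.2,203.6). Now the descent.

drive_tool(increments=[[[0,-0.25,-0.075,0.2,-0.001],[0,-0.497,-0.152,0.4,-0.001],[0,-0.497,-0.152,0.63,-0.001],[0,-0.497,-0.152,0.63,-0.001]]])

```text
time_s: 2.28
tcp_pos: [0.4974, -0.0744, 0.1288]
eef_rot: [179.7, -0.1, -103.5]
contact_force: [-0.4, 0.0, -0.2]
gripper_width: 0.0437
gripper_force: 0.0
```

```bash
python3 go.py .5003 -.0723 .047 -103.4
```

```text
t 2.27 tcp [ 0.4974 -0.0744  0.1288] [ 1.7974e+02 -1.0000e-01 -1.0353e+02] F [-0.4  0.  -0.2] w 0.0437
shift/.12 [-0.0236 -0.0224  0.6814] turn -0.13 turn/360 -0.0004
```

drive_tool(increments=[[[0,0,0,0.25,0],[0,-0.01,-0.01,0.5,0],[0,-0.01,-0.01,0.68,0],[0,-0.01,-0.01,0.68,0]]])

```text
time_s: 2.78
tcp_pos: [0.5, -0.074, 0.049]
eef_rot: [179.9, -0.1, -103.6]
contact_force: [0.6, -0.9, 0.3]
gripper_width: 0.0439
gripper_force: 0.0
```

drive_tool(increments=[[[-0.5,0,0,0,0],[-1,0,0,0,0],[-1,0,0,0,0],[-1,0,0,0,0],[-1,0,0,0,0]]], squeeze=15)

```text
time_s: 3.4
tcp_pos: [0.5013, -0.0734, 0.0501]
eef_rot: [-179.9, 0.0, -103.5]
contact_force: [-0.7, 0.4, 4.7]
gripper_width: 0.0019
gripper_force: 2.3
```

```bash
python3 go.py .5003 -.0723 .047 -103.4; python3 - <<'E'
from m import *
im=shot("top","pics/top1.png")
for x in lidmask(im): print(x)
E
```

```text
t 3.4 tcp [ 0.5013 -0.0734  0.0501] [-1.7992e+02  2.0000e-02 -1.0351e+02] F [-0.7  0.4  4.7] w 0.0019
shift/.12 [-0.0067  0.0099  0.026 ] turn -0.11 turn/360 -0.0003
(np.int32(115), array([166.8173913 , 230.71304348]), array([0.41998831, 0.29601143, 0.09      ]))
```

```bash
python3 - <<'E'
from m import *
a=cv2.imread("pics/top1.png")[140:260,180:320]
b=shot("side","pics/side2.png")[150:250,230:350,::-1]
cv2.imwrite("pics/both.png",np.hstack([cv2.resize(a,(400,343),interpolation=2),cv2.resize(b,(400,343),interpolation=2)]))
print(r.get_state()["gripper_width"],r.get_state()["gripper_force"])
E
```

```text
0.0005189184065094085 2.842027097940445
```

View pics/both.png

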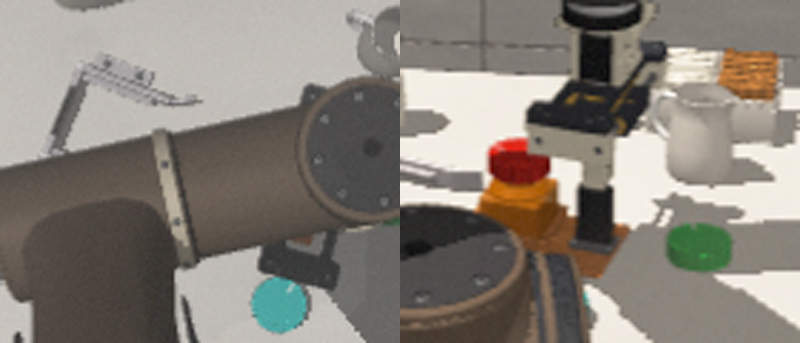

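```bash
python3 - <<'E'
from m import *
print("tip",proj("side",(.5013,-.0734,.039)),"tcp",proj("side",(.5013,-.0734,.05)),"handle top/bot",proj("side",(.5003,-.0723,.07)),proj("side",(.5003,-.0723,.012)))
print("handle from top crop",onz("top",(185+612/6,150+350/6),.07),"tray now?")
b=cv2.imread("pics/side2.png")[175:240,240:320];c=cv2.imread("pics/side1.png")[175:240,240:320]
cv2.imwrite("pics/z.png",np.vstack([cv2.resize(x,None,fx=4.5,fy=4.5,interpolation=2) for x in(c,b)]))
E
```

```text
tip [288.40676285 212.02435974] tcp [288.46313755 208.99359583] handle top/bot [288.19437401 203.558698  ] [287.90395575 219.5140432 ]
handle from top crop [ 0.49879055 -0.0710541   0.07      ] tray now?
```

View pics/z.png

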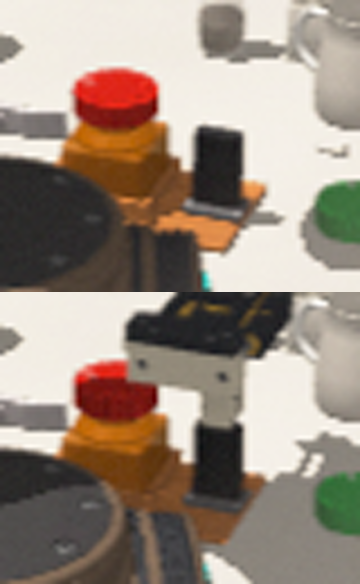

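drive_tool(increments=[[[-1,0,0,0,0],[-1,0,0,0,0]]], squeeze=40)

```text
time_s: 3.75
tcp_pos: [0.5016, -0.0734, 0.0501]
eef_rot: [-179.9, 0.0, -103.5]
contact_force: [-1.3, 0.3, 6.1]
gripper_width: 0.0005
gripper_force: 3.1
```

drive_tool(increments=[[[-0.2,0,0,0,0],[-0.2,0,0,0,0],[-0.2,0,0,0,0]]])

```text
time_s: 4.12
tcp_pos: [0.5007, -0.0733, 0.0492]
eef_rot: [180.0, 0.0, -103.6]
contact_force: [0.3, -0.1, -0.4]
gripper_width: 0.025
gripper_force: 0.0
```

```bash
python3 - <<'E'
from m import *
c=cv2.imread("pics/side2.png")[195:230,270:305];b=shot("side","pics/side3.png")[195:230,270:305,::-1]
cv2.imwrite("pics/z2.png",np.hstack([cv2.resize(x,None,fx=10,fy=10,interpolation=2) for x in(c,b)]))
E
```

```text
(no output)
```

View pics/z2.png

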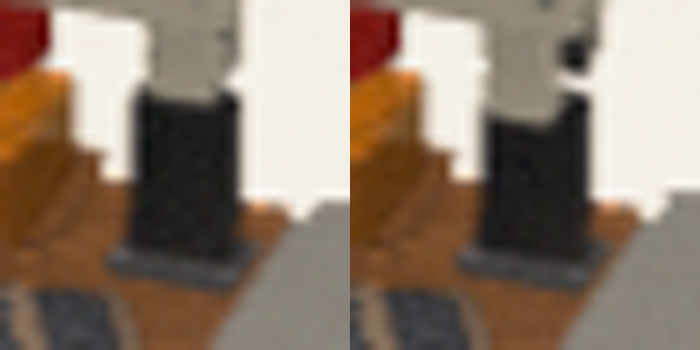

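```bash
python3 - <<'E'
from m import *
for n in("side1","side2","side3"):
    g=cv2.imread(f"pics/{n}.png").astype(int).sum(2)//3
    print(n)
    for v in range(199,223): print(v,g[v,281:297])
E
```

```text
side1
199 [238 238 238 238 238 238 238 239 238 238 238 238 237 238 238 237]
200 [239 238 238 239 238 237 238 238 238 238 238 238 239 238 238 237]
201 [237 238 238 238 239 239 239 239 239 238 238 238 238 238 238 238]
202 [238 238 239 226 205 226 239 238 237 237 238 237 238 238 239 239]
203 [238 238 190  88  79  91 115 125 144 184 203 225 238 237 238 237]
204 [239 224 148  54  53  54  55  55  60  74  79  91 135 215 238 238]
205 [239 204 104  29  32  37  38  45  51  51  55  49  75 199 237 239]
206 [238 202 100  28  30  31  30  31  35  35  36  34  65 197 237 238]
207 [238 200 101  30  26  28  27  34  31  33  33  27  67 196 238 238]
208 [238 202 102  30  32  31  28  33  31  33  31  32  66 200 238 238]
209 [237 202 100  27  28  32  32  34  33  36  31  36  65 199 238 238]
210 [237 199  99  33  33  32  34  33  35  33  34  37  68 200 238 238]
211 [236 186  66  30  29  34  34  35  35  32  33  35  65 200 239 239]
212 [221 172  63  26  30  33  35  33  35  36  36  37  64 198 238 239]
213 [111  85  41  34  31  32  34  31  35  35  34  36  65 199 238 239]
214 [ 84  65  37  32  35  30  30  33  31  34
[... 3097 characters left out ...]
9 239 239]
212 [223 187  97  27  30  29  31  24  31  29  27  30  64 200 238 238]
213 [108  88  49  23  31  29  28  25  28  28  29  29  68 199 239 239]
214 [ 82  68  40  25  27  28  29  30  30  29  32  29  66 199 238 238]
215 [ 80  68  40  25  30  27  31  27  29  30  30  36  41  94 162 168]
216 [77 58 34 27 27 27 31 32 31 32 31 32 39 70 95 96]
217 [80 61 33 28 25 30 31 29 32 34 31 35 45 72 83 86]
218 [77 57 32 30 27 28 31 30 30 32 32 34 49 69 78 81]
219 [81 63 37 28 29 28 27 30 34 34 34 38 45 60 79 86]
220 [86 84 67 57 55 51 41 39 37 37 34 33 46 65 72 91]
221 [ 64  68  66  66  69  65  62  62  62  58  57  58  61  68  81 114]
222 [ 67  65  66  64  62  59  64  67  68  66  71  84  79  77  98 121]
```

```bash
python3 - <<'E'
from m import *
for w,row in((.0,205),(.025,207)):
  for b in(.0,.01,.021):
    a=w/2+b; p=np.array([.501-.972*a,-.0734+.233*a,0])
    print(w,b,[(z,proj("side",(p[0],p[1],z)).round(1)) for z in(.04,.055,.06,.065,.07,.075)])
s=r.get_state();print(s["joints"],s["tcp_pos"])
im=cv2.imread("pics/side0.png"); 
E
```

```text
0.0 0.0 [(0.04, array([288.4, 211.8])), (0.055, array([288.5, 207.7])), (0.06, array([288.5, 206.3])), (0.065, array([288.5, 204.9])), (0.07, array([288.6, 203.5])), (0.075, array([288.6, 202.1]))]
0.0 0.01 [(0.04, array([287.4, 213.2])), (0.055, array([287.5, 209. ])), (0.06, array([287.5, 207.6])), (0.065, array([287.5, 206.2])), (0.07, array([287.6, 204.8])), (0.075, array([287.6, 203.4]))]
0.0 0.021 [(0.04, array([286.3, 214.8])), (0.055, array([286.4, 210.6])), (0.06, array([286.4, 209.2])), (0.065, array([286.4, 207.8])), (0.07, array([286.5, 206.4])), (0.075, array([286.5, 205. ]))]
0.025 0.0 [(0.04, array([287.2, 213.5])), (0.055, array([287.2, 209.4])), (0.06, array([287.3, 208. ])), (0.065, array([287.3, 206.6])), (0.07, array([287.3, 205.2])), (0.075, array([287.3, 203.8]))]
0.025 0.01 [(0.04, array([286.2, 215. ])), (0.055, array([286.2, 210.8])), (0.06, array([286.3, 209.4])), (0.065, array([286.3, 208. ])), (0.07, array([286.3, 206.6])), (0.075, array([286.3, 205.2]))]
0.025 0.021 [(0.04, array([285.1, 216.5])), (0.055, array([285.1, 212.4])), (0.06, array([285.1, 210.9])), (0.065, array([285.2, 209.5])), (0.07, array([285.2, 208.1])), (0.075, array([285.2, 206.7]))]
[ 13.93488778  14.19932659 -32.06013416  -0.04403899 -43.83048348
 -27.47594481] [ 0.49975199 -0.07339826  0.04873681]
```

drive_tool(increments=[[[-0.2,0,0,-0.25,0],[-0.2,0,0,-0.5,0],[-0.2,0,0,-0.5,0],[-0.2,0,0,-0.5,0]]])

```text
time_s: 4.68
tcp_pos: [0.4995, -0.0734, 0.1083]
eef_rot: [179.9, -0.0, -103.6]
contact_force: [0.6, -0.2, -0.7]
gripper_width: 0.0351
gripper_force: 0.0
```

```bash
python3 - <<'E'
from m import *
im=shot("side","pics/side4.png"); s=r.get_state();print(s["tcp_pos"])
p=s["tcp_pos"]; print("tcp",proj("side",p),"tip",proj("side",p-[0,0,.011]))
c=im[150:225,260:330,::-1]
cv2.imwrite("pics/z3.png",cv2.resize(c,None,fx=8,fy=8,interpolation=2))
E
```

```text
[ 0.49947008 -0.07346181  0.10804377]
tcp [288.74013923 192.93386046] tip [288.68109619 196.07105634]
```

View pics/z3.png

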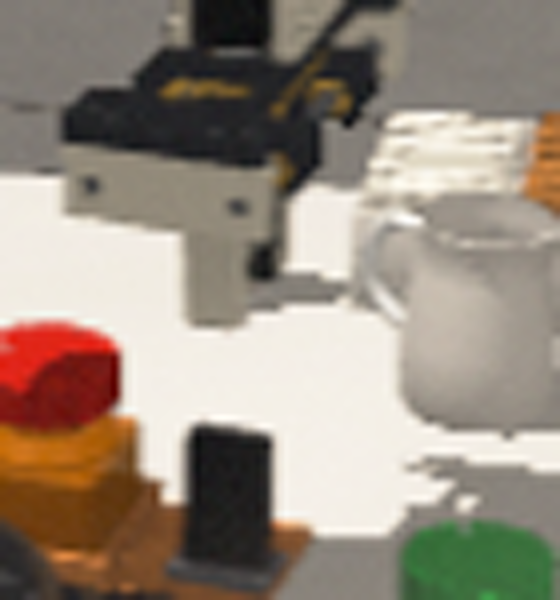

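```bash
python3 - <<'E'
from m import *
p=np.array([.4995,-.0734,.108]);X=np.array([-.234,-.972,0]);Y=np.array([-.972,.234,0])
for dz in(0,.031):
  print(dz,"body",[proj("side",p+Y*.0965+X*s*.039+[0,0,.055+dz]).round(1) for s in(-1,1)])
  for a in (.0175,.028,.0385): print("tip",a,[proj("side",p+Y*a+X*s*.0095+[0,0,-.011+dz]).round(1) for s in(-1,1)])
E
```

```text
0 body [array([266.1, 187.7]), array([291.4, 191.7])]
tip 0.0175 [array([284., 198.]), array([289.8, 198.9])]
tip 0.028 [array([282.9, 199.4]), array([288.7, 200.3])]
tip 0.0385 [array([281.8, 200.8]), array([287.7, 201.8])]
0.031 body [array([266.1, 178.1]), array([291.6, 182. ])]
tip 0.0175 [array([284.1, 189. ]), array([290. , 189.9])]
tip 0.028 [array([283. , 190.4]), array([288.9, 191.3])]
tip 0.0385 [array([281.9, 191.8]), array([287.8, 192.7])]
```

```bash
python3 - <<'E'
from m import *
I=[cv2.imread(f"pics/{n}.png").astype(int) for n in("side0","side1","side4")]
for k,(p,a) in ((1,((.4684,-.1259,.2061),.022)),(2,((.4995,-.0734,.108),.0175))):
    d=abs(I[k]-I[0]).sum(2)>60
    p=np.array(p);X=np.array([-.236,-.972,0]);Y=np.array([-.972,.236,0])
    for dz in(0,.031): print(k,dz,"tip",[proj("side",p+Y*(a+.021)+X*s*.0095+[0,0,-.011+dz]).round(1) for s in(-1,1)],"body",[proj("side",p+Y*.0965+X*s*.039+[0,0,.055+dz]).round(1) for s in(-1,1)])
    q=d[100:202,:]; print([(u,100+int(np.where(q[:,u])[0].max())) for u in range(262,312,1) if q[:,u].any()])
E
```

```text
1 0 tip [array([298.6, 177.3]), array([304.8, 178.2])] body [array([283.2, 161.5]), array([310.4, 165.3])]
1 0.031 tip [array([298.8, 167.5]), array([305.2, 168.4])] body [array([283.4, 151.1]), array([310.8, 154.7])]
[(262, 181), (263, 178), (264, 174), (265, 170), (266, 168), (267, 164), (268, 161), (269, 158), (270, 154), (271, 151), (272, 148), (273, 144), (274, 141), (275, 138), (276, 134), (277, 131), (278, 128), (279, 124), (280, 121), (281, 118), (282, 114), (283, 111), (284, 139), (285, 139), (286, 139), (287, 150), (288, 150), (289, 150), (290, 140), (291, 140), (292, 140), (293, 140), (294, 140), (295, 140), (296, 151), (297, 141), (298, 141), (299, 165), (300, 165), (301, 166), (302, 166), (303, 166), (304, 166), (305, 142), (306, 165), (307, 165), (308, 159), (309, 159), (310, 159), (311, 159)]
2 0 tip [array([281.8, 200.8]), array([287.6, 201.8])] body [array([266.1, 187.7]), array([291.3, 191.7])]
2 0.031 tip [array([281.9, 191.8]), array([287.8, 192.7])] body [array([266. , 178.1]), array([291.5, 182. ])]
[(262, 181), (263, 198), (264, 198), (265, 198), (266, 198), (267, 198), (268, 198), (269, 198), (270, 197), (271, 197), (272, 197), (273, 196), (274, 196), (275, 177), (276, 178), (277, 178), (278, 178), (279, 178), (280, 178), (281, 178), (282, 186), (283, 190), (284, 190), (285, 190), (286, 190), (287, 190), (288, 191), (289, 190), (290, 190), (291, 189), (292, 184), (293, 185), (294, 184), (295, 184), (296, 182), (297, 174), (298, 173), (299, 171), (300, 170), (301, 164), (302, 165), (303, 165), (304, 165), (305, 164), (306, 162), (307, 161), (308, 151), (309, 150), (310, 149), (311, 148)]
```

The side views show the real fingertips about 31 mm higher than the reported TCP implies. The closed fingers were resting on top of the fin, and x and y agree with the report. I'll apply a −31 mm z correction and descend again, checking force.

drive_tool(increments=[[[0,0,0,0,0],[0,0,0,0.25,0],[0,0,0,0.45,0],[0,0,0,0.5,0],[0,0,0,0.5,0]]])

```text
time_s: 5.35
tcp_pos: [0.5005, -0.0735, 0.0489]
eef_rot: [179.9, -0.0, -103.5]
contact_force: [0.4, 0.5, 1.0]
gripper_width: 0.0438
gripper_force: 0.0
```

drive_tool(increments=[[[0,0,0,0.12,0],[0,0,0,0.25,0],[0,0,0,0.25,0]]])

```text
time_s: 5.72
tcp_pos: [0.4999, -0.0735, 0.0183]
eef_rot: [179.9, -0.0, -103.6]
contact_force: [0.5, 0.1, 0.2]
gripper_width: 0.0436
gripper_force: 0.0
```

drive_tool(increments=[[[-0.5,0,0,0,0],[-1,0,0,0,0],[-1,0,0,0,0],[-1,0,0,0,0]]], squeeze=20)

```text
time_s: 6.22
tcp_pos: [0.5, -0.0734, 0.0194]
eef_rot: [179.9, -0.0, -103.5]
contact_force: [-4.0, 1.9, 5.7]
gripper_width: 0.0142
gripper_force: 20.0
```

```bash
python3 go.py .5003 -.0723 .018 -103.4
```

```text
t 6.22 tcp [ 0.5    -0.0734  0.0194] [ 1.7995e+02 -1.0000e-02 -1.0354e+02] F [-4.   1.9  5.7] w 0.0142
shift/.12 [-0.0096 -0.0002  0.0115] turn -0.14 turn/360 -0.0004
```

Gripped at 14.2 mm. First I'll align the tray with the brace axis.

```bash
python3 go.py .4972 -.0662 .0194 -109.8
```

```text
t 6.22 tcp [ 0.5    -0.0734  0.0194] [ 1.7995e+02 -1.0000e-02 -1.0354e+02] F [-4.   1.9  5.7] w 0.0142
shift/.12 [-0.0529  0.0368 -0.0001] turn 6.26 turn/360 0.0174
```

drive_tool(increments=[[[-1,-0.015,0.01,0,0.005],[-1,-0.03,0.02,0,0.01],[-1,-0.045,0.03,0,0.0145],[-1,-0.053,0.037,0,0.0174],[-1,-0.053,0.037,0,0.0174]]])

```text
time_s: 6.85
tcp_pos: [0.4973, -0.0667, 0.0194]
eef_rot: [180.0, -0.1, -109.9]
contact_force: [-2.9, -3.4, 5.4]
gripper_width: 0.0139
gripper_force: 20.1
```

```bash
python3 go.py .5444 .0656 .0194 -109.8; python3 - <<'E'
from m import *
im=shot("side","pics/side5.png")
for x in lidmask(im,.09,"side"): print(x)
# predicted lid
for p in((.5184,.0035,.085),(.5238,.0082,.085)): print(proj("side",p))
im=shot("top","pics/top5.png")
h=cv2.cvtColor(im,cv2.COLOR_RGB2HSV); print([(s,c) for a,s,c in [(0,0,0)]], [x for x in lidmask(im)])
E
```

```text
t 6.85 tcp [ 0.4973 -0.0667  0.0194] [ 1.7997e+02 -7.0000e-02 -1.0985e+02] F [-2.9 -3.4  5.4] w 0.0139
shift/.12 [-1.1706  0.0052 -0.0015] turn -0.05 turn/360 -0.0001
(np.int32(70), array([259.37142857, 195.37142857]), array([0.50748952, 0.02089769, 0.09      ]))
[265.21199351 195.54888364]
[263.98147973 194.73262284]
[(0, 0)] [(np.int32(113), array([166.86725664, 230.86725664]), array([0.41952343, 0.29583614, 0.09      ]))]
```

drive_tool(increments=[[[-1,-0.12,0,0,0],[-1,-0.24,0,0,0],[-1,-0.36,0,0,0],[-1,-0.48,0,0,0],[-1,-0.6,0,0,0]]])

```text
time_s: 7.58
tcp_pos: [0.5197, 0.0001, 0.0182]
eef_rot: [179.8, -0.2, -110.0]
contact_force: [-2.9, -2.6, -2.9]
gripper_width: 0.0138
gripper_force: 20.0
```

drive_tool(increments=[[[-1,-0.1,0,0,0],[-1,-0.2,0,0,0],[-1,-0.3,0,0,0],[-1,-0.3,0,0,0]]])

```text
time_s: 8.07
tcp_pos: [0.5326, 0.0356, 0.0181]
eef_rot: [179.8, -0.1, -109.9]
contact_force: [-5.5, 0.4, -1.6]
gripper_width: 0.0137
gripper_force: 20.0
```

```bash
python3 go.py .5444 .0656 .0194 -109.8
```

```text
t 8.07 tcp [0.5326 0.0356 0.0181] [ 1.7982e+02 -1.2000e-01 -1.0986e+02] F [-5.5  0.4 -1.6] w 0.0137
shift/.12 [-0.2684 -0.0074 -0.0111] turn -0.06 turn/360 -0.0002
```

drive_tool(increments=[[[-1,-0.07,0,0,0],[-1,-0.14,0,0,0],[-1,-0.21,0,0,0],[-1,-0.21,0,0,0]]])

```text
time_s: 8.57
tcp_pos: [0.5407, 0.0587, 0.0181]
eef_rot: [179.8, -0.2, -109.9]
contact_force: [-6.6, -1.9, -0.8]
gripper_width: 0.0139
gripper_force: 20.0
```

drive_tool(increments=[[[-1,-0.03,0,0,0],[-1,-0.05,0,0,0],[-1,-0.06,0,0,0],[-1,-0.06,0,0,0]]])

```text
time_s: 9.07
tcp_pos: [0.5426, 0.0646, 0.0181]
eef_rot: [179.8, -0.2, -109.9]
contact_force: [-6.7, -5.4, 0.5]
gripper_width: 0.0138
gripper_force: 20.0
```

```bash
python3 go.py .5444 .0656 .0194 -109.8
```

```text
t 9.07 tcp [0.5426 0.0646 0.0181] [ 179.76   -0.22 -109.92] F [-6.7 -5.4  0.5] w 0.0138
shift/.12 [-0.0128 -0.011  -0.0109] turn -0.12 turn/360 -0.0003
```

drive_tool(increments=[[[-1,-0.02,0,0,0],[-1,-0.03,0,0,0],[-1,-0.03,0,0,0]]])

```text
time_s: 9.45
tcp_pos: [0.5438, 0.0679, 0.0181]
eef_rot: [179.8, -0.2, -109.9]
contact_force: [-7.0, -5.2, 1.3]
gripper_width: 0.0141
gripper_force: 20.0
```

drive_tool(increments=[[[-1,-0.02,0,0,0],[-1,-0.03,0,0,0],[-1,-0.03,0,0,0]]])

```text
time_s: 9.82
tcp_pos: [0.5451, 0.0713, 0.0181]
eef_rot: [179.8, -0.2, -109.9]
contact_force: [-7.0, -5.7, 0.8]
gripper_width: 0.0138
gripper_force: 20.0
```

drive_tool(increments=[[[-1,-0.02,0,0,0],[-1,-0.03,0,0,0],[-1,-0.03,0,0,0]]])

```text
time_s: 10.2
tcp_pos: [0.5463, 0.0747, 0.0181]
eef_rot: [179.8, -0.2, -109.9]
contact_force: [-7.1, -5.8, 1.6]
gripper_width: 0.014
gripper_force: 20.0
```

drive_tool(increments=[[[-1,-0.02,0,0,0],[-1,-0.03,0,0,0],[-1,-0.03,0,0,0]]])

```text
time_s: 10.58
tcp_pos: [0.5475, 0.078, 0.0181]
eef_rot: [179.8, -0.2, -109.9]
contact_force: [-8.7, -5.2, 0.7]
gripper_width: 0.014
gripper_force: 20.0
```

drive_tool(increments=[[[-1,-0.02,0,0,0],[-1,-0.03,0,0,0],[-1,-0.03,0,0,0]]])

```text
time_s: 10.95
tcp_pos: [0.548, 0.0796, 0.0181]
eef_rot: [179.7, -0.4, -109.9]
contact_force: [-6.5, -14.5, 4.3]
gripper_width: 0.014
gripper_force: 20.0
```

```bash
python3 - <<'E'
from m import *
im=shot("top","pics/top6.png")
for x in lidmask(im): print(x)
im=shot("side","pics/side6.png")
for x in lidmask(im,.085,"side"): print(x)
cv2.imwrite("pics/v.png",np.hstack([cv2.resize(cv2.imread("pics/top6.png")[140:240,180:310],(400,308),interpolation=2),cv2.resize(cv2.imread("pics/side6.png")[150:250,180:310],(400,308),interpolation=2)]))
E
```

```text
(no output)
```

View pics/v.png

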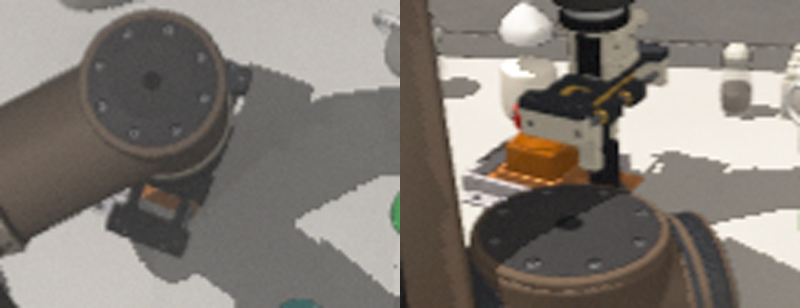

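The view shows the tray deep between the rails with the force rising, so it has reached the stop. I'll press a little more to seat it.

drive_tool(increments=[[[-1,-0.01,0,0,0],[-1,-0.015,0,0,0],[-1,-0.015,0,0,0],[-1,-0.015,0,0,0]]], squeeze=35)

```text
time_s: 11.55
tcp_pos: [0.5479, 0.0796, 0.0182]
eef_rot: [179.7, -0.5, -110.0]
contact_force: [-7.9, -21.6, 6.9]
gripper_width: 0.0142
gripper_force: 35.0
```

drive_tool(increments=[[[0,0.02,0,0,0],[0,0.02,0,0,0],[0,0.02,0,0,0],[0,0.02,0,0,0]]])

```text
time_s: 12.05
tcp_pos: [0.5517, 0.0829, 0.0193]
eef_rot: [-180.0, 0.0, -109.8]
contact_force: [0.7, -0.7, -0.1]
gripper_width: 0.043
gripper_force: 0.0
```

drive_tool(increments=[[[0,0,0,-0.3,0],[0.5,0,0,-0.6,0],[1,0,0,-0.9,0],[1,0,0,-0.9,0]]])

```text
time_s: 12.55
tcp_pos: [0.5534, 0.0834, 0.1304]
eef_rot: [-179.7, 0.2, -109.8]
contact_force: [-0.8, 0.5, -0.1]
gripper_width: 0.0685
gripper_force: 0.0
```

```bash
python3 go.py .5749 .154 .125 -138; python3 - <<'E'
from m import *
im=shot("side","pics/side7.png")
for x in lidmask(im,.085,"side"): print(x)
print(proj("side",(.5749,.154,.085)),proj("side",(.5749,.154,.09)))
m=[x for x in lidmask(shot("top","pics/top7.png"))];print(m)
E
```

```text
t 12.55 tcp [0.5534 0.0834 0.1304] [-179.74    0.24 -109.77] F [-0.8  0.5 -0.1] w 0.0685
shift/.12 [-0.6137  0.0309  0.0475] turn 28.23 turn/360 0.0784
(np.int32(189), array([225.70899471, 186.78835979]), array([0.5681337 , 0.14334551, 0.085     ]))
[223.01032457 185.77378949] [222.9447162  184.42870967]
[]
```

The side view puts the lid about 9 mm short of where the robot's own readings put it. I'll move the arm aside for a clean top view before grasping.

drive_tool(increments=[[[1,0.4,0,0,0],[1,0.8,0,-0.2,0],[1,1.0,0,-0.3,0]]])

```text
time_s: 13.02
tcp_pos: [0.5094, -0.0322, 0.1628]
eef_rot: [179.9, -0.1, -109.9]
contact_force: [-0.0, 0.3, 0.1]
gripper_width: 0.0877
gripper_force: 0.0
```

drive_tool(increments=[[[1,0.5,0,0,0],[1,1.0,0,0,0]]])

```text
time_s: 13.28
tcp_pos: [0.4689, -0.1445, 0.1622]
eef_rot: [179.9, -0.0, -109.7]
contact_force: [1.2, -0.9, 0.2]
gripper_width: 0.0876
gripper_force: 0.0
```

drive_tool(increments=[[[1,0.5,0,0,0],[1,1.0,0,0,0]]])

```text
time_s: 13.52
tcp_pos: [0.428, -0.2578, 0.1622]
eef_rot: [179.9, -0.0, -109.8]
contact_force: [-0.1, -0.7, -0.2]
gripper_width: 0.0879
gripper_force: 0.0
```

```bash
cat > t8.py <<'E'
from m import *
s=r.get_state();print(s["time_s"],s["tcp_pos"])
im=shot("top","pics/top8.png")
for x in lidmask(im): print(x)
# tray brown mask
h=cv2.cvtColor(im,cv2.COLOR_RGB2HSV);m=cv2.inRange(h,(4,90,60),(18,255,255))
n,l,st,c=cv2.connectedComponentsWithStats(m)
for i in range(1,n):
    if st[i,4]>40: print("brown",st[i],c[i],onz("top",c[i],.006))
im=shot("side","pics/side8.png")
for x in lidmask(im,.085,"side"): print("side",x)
E
python3 t8.py
```

```text
13.525 [ 0.42804848 -0.25776276  0.16215841]
(np.int32(304), array([217.81578947, 182.06578947]), array([0.5733713 , 0.14482643, 0.09      ]))
brown [337   0  41  22  85] [354.8         13.95294118] [ 1.20036256 -0.30988331  0.006     ]
brown [350   0  56  13 486] [377.94238683   4.86625514] [ 1.23981325 -0.39447796  0.006     ]
brown [432   0  35  22 193] [446.22279793  12.23834197] [ 1.22415289 -0.64470292  0.006     ]
brown [333  20  39  19 150] [349.67333333  31.56666667] [ 1.13146087 -0.29012544  0.006     ]
brown [403  21  37  35 182] [414.         42.2967033] [ 1.10024116 -0.51901288  0.006     ]
brown [323  24  37  32 105] [338.52380952  46.45714286] [ 1.07357168 -0.24985226  0.006     ]
brown [322 104  22  28 445] [332.09213483 117.08539326] [ 0.8166152  -0.22546414  0.006     ]
brown [201 169  45  41 472] [222.46822034 192.90254237] [0.54917102 0.13751785 0.006     ]
brown [240 178  13  13 108] [246.03703704 184.61111111] [0.57865075 0.06021035 0.006     ]
side (np.int32(189), array([225.70899471, 186.78835979]), array([0.5681337 , 0.14334551, 0.085     ]))
```

```bash
python3 - <<'E'
from m import *
a=cv2.imread("pics/side0.png").astype(int);b=cv2.imread("pics/side8.png")
d=(abs(b.astype(int)-a).sum(2)>60)
p=np.array([.428,-.2578,.1622]);y=np.radians(-109.8);X=np.array([np.cos(y),np.sin(y),0]);Y=np.array([np.sin(y),-np.cos(y),0])
for dz in(0,.031):
  for aa in(-.065,-.044,.044,.065): print(dz,aa,[proj("side",p+Y*aa+X*s*.0095+[0,0,-.011+dz]).round(1) for s in(-1,1)])
  print("body",[proj("side",p+Y*.0965+X*s*.039+[0,0,.055+dz]).round(1) for s in(-1,1)])
q=d[:200]
print([(u,int(np.where(q[:,u])[0].max())) for u in range(305,380) if q[:,u].any()])
cv2.imwrite("pics/last.png",np.vstack([cv2.resize(b[120:200,300:380],(480,480)[:1]+(300,),interpolation=2) if 0 else cv2.resize(b[130:190,300:380],(400,300),interpolation=2),cv2.resize(cv2.imread("pics/top8.png")[150:225,185:285],(400,300),interpolation=2)]))
E
```

```text
0 -0.065 [array([354.1, 184.5]), array([360.3, 185.7])]
0 -0.044 [array([351.9, 187.2]), array([358.2, 188.4])]
0 0.044 [array([342.3, 199.1]), array([348.7, 200.5])]
0 0.065 [array([339.8, 202.1]), array([346.4, 203.5])]
body [array([327.1, 183.1]), array([355.1, 188.6])]
0.031 -0.065 [array([354.9, 175.1]), array([361.2, 176.3])]
0.031 -0.044 [array([352.7, 177.7]), array([359. , 178.9])]
0.031 0.044 [array([343. , 189.3]), array([349.5, 190.6])]
0.031 0.065 [array([340.5, 192.2]), array([347.1, 193.6])]
body [array([327.7, 172.6]), array([356. , 177.9])]
[(305, 65), (306, 65), (307, 65), (308, 65), (309, 66), (310, 67), (311, 67), (312, 67), (313, 65), (314, 65), (315, 65), (316, 65), (317, 65), (318, 65), (319, 65), (320, 65), (321, 65), (322, 65), (323, 65), (324, 65), (325, 65), (326, 65), (327, 65), (328, 65), (329, 65), (330, 65), (331, 171), (332, 171), (333, 172), (334, 172), (335, 172), (336, 172), (337, 172), (338, 173), (339, 173), (340, 173), (341, 173), (342, 173), (343, 187), (344, 181), (345, 181), (346, 181), (347, 192), (348, 192), (349, 192), (350, 192), (351, 191), (352, 191), (353, 183), (354, 176), (355, 178), (356, 178), (357, 178), (358, 179), (359, 179), (360, 179), (361, 179), (362, 178), (363, 177), (364, 171), (365, 163), (366, 161), (367, 160), (368, 159), (369, 158), (370, 157), (371, 157), (372, 158), (373, 158), (374, 157), (375, 156), (376, 155), (377, 155), (378, 145), (379, 146)]
```

View pics/last.png

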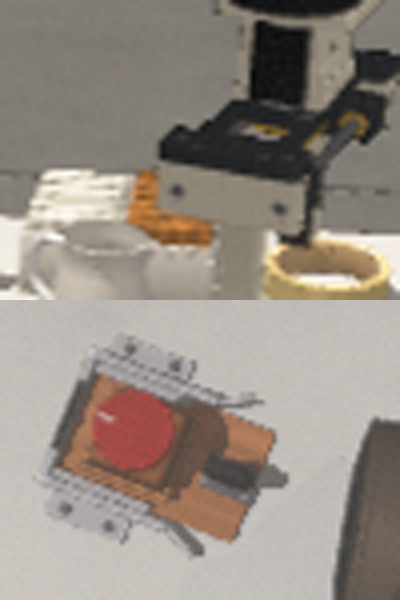

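The tray is home against the stop with the lid on. The gripper shows about +2.9 px to the right in the side view, so the real y is about 9 mm less than reported. I'll hover above the lid and correct the position visually.

```bash
python3 go.py .570 .154 .13 -120
```

```text
t 13.62 tcp [ 0.4265 -0.2601  0.1617] [ 1.7984e+02 -4.0000e-02 -1.1011e+02] F [0.5 0.5 0. ] w 0.0879
shift/.12 [-3.6515  0.0625  0.2621] turn 9.89 turn/360 0.0275
```

drive_tool(increments=[[[1,-0.5,0,0,0],[1,-1.0,0,0,0]]])

```text
time_s: 13.88
tcp_pos: [0.4697, -0.1429, 0.1621]
eef_rot: [179.9, -0.0, -110.0]
contact_force: [0.7, -0.4, -0.5]
gripper_width: 0.0875
gripper_force: 0.0
```

drive_tool(increments=[[[1,-0.5,0,0,0],[1,-1.0,0,0,0]]])

```text
time_s: 14.12
tcp_pos: [0.5106, -0.0284, 0.1622]
eef_rot: [179.9, -0.0, -109.8]
contact_force: [0.2, -0.5, 0.1]
gripper_width: 0.0877
gripper_force: 0.0
```

drive_tool(increments=[[[1,-0.5,0,0,0],[1,-1.0,0,0,0]]])

```text
time_s: 14.38
tcp_pos: [0.5511, 0.0847, 0.1621]
eef_rot: [179.9, -0.1, -109.8]
contact_force: [1.9, -0.3, -0.7]
gripper_width: 0.0876
gripper_force: 0.0
```

```bash
python3 go.py .570 .154 .115 -120
```

```text
t 14.38 tcp [0.5511 0.0847 0.1621] [ 1.7993e+02 -6.0000e-02 -1.0977e+02] F [ 1.9 -0.3 -0.7] w 0.0876
shift/.12 [-0.597   0.0468  0.3915] turn 10.23 turn/360 0.0284
```

drive_tool(increments=[[[1,-0.3,0.023,0.1,0.014],[1,-0.597,0.047,0.3,0.0284],[1,-0.597,0.047,0.39,0.0284],[1,-0.597,0.047,0.39,0.0284]]])

```text
time_s: 14.88
tcp_pos: [0.569, 0.1512, 0.1145]
eef_rot: [179.9, -0.2, -119.9]
contact_force: [-0.4, -0.0, 0.5]
gripper_width: 0.0874
gripper_force: 0.0
```

```bash
cat > fing.py <<'E'
from m import *
s=r.get_state();p=s["tcp_pos"];y=np.radians(s["eef_rot"][2]);print(s["time_s"],p,s["eef_rot"],s["gripper_width"])
X=np.array([np.cos(y),np.sin(y),0]);Y=np.array([np.sin(y),-np.cos(y),0])
im=shot("side","pics/side9.png")
w=s["gripper_width"]/2
for aa in(-w,w,w+.021): print(round(aa,3),[proj("side",p+Y*aa+X*k*.0095+[0,0,.020]).round(1) for k in(-1,1)])
print("body",[proj("side",p+Y*.0965+X*k*.039+[0,0,.086]).round(1) for k in(-1,1)])
a=cv2.imread("pics/side8.png")[:,:,::-1].astype(int)
d=abs(im.astype(int)-a).sum(2)>50; q=d[:200]
print([(u,int(np.where(q[:,u])[0].max())) for u in range(190,255) if q[:,u].any()])
for x in lidmask(im,.085,"side"): print("lid",x)
g=im.astype(int).sum(2)//3
for v in range(166,186,1): print(v,g[v,203:245])
E
python3 fing.py
```

```text
14.875 [0.56897947 0.15118682 0.11446789] [ 179.88853242   -0.19070231 -119.94894146] 0.0873840979407904
-0.044 [array([229.4, 168.2]), array([233.6, 169.5])]
0.044 [array([211.7, 176.7]), array([216. , 178.1])]
0.065 [array([207.2, 178.8]), array([211.5, 180.3])]
body [array([192.1, 160.8]), array([210.2, 166.5])]
[(190, 197), (191, 154), (192, 197), (193, 188), (194, 187), (195, 199), (196, 199), (197, 199), (198, 199), (199, 199), (200, 199), (201, 199), (202, 199), (203, 199), (204, 199), (205, 199), (206, 199), (207, 199), (208, 199), (209, 199), (210, 199), (211, 199), (212, 199), (213, 196), (214, 178), (215, 178), (216, 178), (217, 177), (218, 161), (219, 161), (220, 160), (221, 188), (222, 188), (223, 188), (224, 188), (225, 188), (226, 188), (227, 188), (228, 188), (229, 188), (230, 185), (231, 187), (232, 187), (233, 186), (234, 186), (235, 168), (236, 168), (237, 154), (238, 158), (239, 150), (240, 151), (241, 151), (242, 195), (243, 195), (244, 195), (245, 196), (246, 196), (247, 196), (248, 196), (249, 145), (250, 139), (251, 199), (252, 199), (253, 199), (254, 199)]
li
[... 2919 characters left out ...]
 [238 238 237 237 236 237 237 238 237 226 198 182 183 183 179 176 181 153
 110 104 104 102 100 101  96  98  97 105 112 130 138 142 145 144 143 143
 142 210 236 236 235 236]
183 [236 236 236 237 237 237 237 238 238 226 197 182 182 181 166 137 150 204
 189 122  94  95  96  94  92  94  99  96  87  67  59  82 112 125 127 127
 125 138 144 145 208 236]
184 [235 237 236 238 237 238 237 238 237 230 201 177 178 171 125  91 104 122
 117  96  96  96  92  95  97  94  91  79  52  49  83 106 125 128 127 127
 124 126 125 128 137 210]
185 [236 237 236 237 237 236 237 237 236 236 210 173 174 159 124  95  94  95
  95  96  94  94  97  96  95  81  55  59  70  91  77  65 109 126 128 126
 127 125 126 126 125 136]
```

```bash
python3 - <<'E'
from m import *
for p in((.5734,.1448,.134),(.5734,.1448,.085),(.569,.1512,.134)): print(proj("side",p))
E
python3 go.py .5725 .1462 .115 -120
```

```text
[224.98360829 172.73759209]
[225.60099691 186.09955367]
[222.81624393 173.17895913]
t 14.93 tcp [0.5697 0.151  0.1156] [ 1.7995e+02 -1.0000e-01 -1.1999e+02] F [ 0.5  0.3 -0. ] w 0.0879
shift/.12 [ 0.0231 -0.0405  0.0054] turn 0.01 turn/360 0.0
```

drive_tool(increments=[[[1,0.023,-0.04,0,0],[1,0.023,-0.04,0.2,0],[1,0.023,-0.04,0.4,0],[1,0.023,-0.04,0.59,0],[1,0.023,-0.04,0.59,0]]])

```text
time_s: 15.55
tcp_pos: [0.5724, 0.1454, 0.0449]
eef_rot: [179.9, -0.1, -120.1]
contact_force: [-0.2, -0.5, 0.0]
gripper_width: 0.0874
gripper_force: 0.0
```

```bash
sed -i '/^for v in/d;/^d=abs/d;/^print(\[(u/d' fing.py; cat >> fing.py <<'E'
for v in range(174,202): print(v,g[v,205:240])
E
python3 fing.py
```

```text
15.55 [0.57241119 0.14544452 0.04489898] [ 1.79936863e+02 -1.02671335e-01 -1.20093031e+02] 0.08736278393218057
-0.044 [array([232. , 186.4]), array([236.2, 187.9])]
0.044 [array([214.7, 195.4]), array([218.9, 197. ])]
0.065 [array([210.3, 197.7]), array([214.6, 199.3])]
body [array([195.7, 180.5]), array([213.5, 186.7])]
lid (np.int32(173), array([226.42196532, 186.78612717]), array([0.5684311 , 0.14097141, 0.085     ]))
174 [ 75  58  45  36  33  33  30  36  34  35  36  34  38  35  44  54  59  97
 120 106  86  80  68  95 109 129 208 175  67  88  99 114 131 142 144]
175 [121 121 106  76  55  45  32  32  36  37  70  72  51  40  38  37  36  44
  49  65  72  99 111 141 155 151 213 176  34  39  40  55 114 142 142]
176 [125 124 122 120 120 106  72  56  58  79 121 125  82  34  39  39  39  36
  36  91 112 144 164 163 160 152 213 178  31  27  28  32 106 142 143]
177 [123 124 123 123 123 121 120 118 123 134 141 128  84  38  33  37  35  36
  38 130 166 166 167 164 161 153 194 155  27  26  27  30 105 141 143]
178 [123 122 124 122 123 123 124 123 123 136 144 144 103  36  38  36  38  38
  36 132 1
[... 2740 characters left out ...]
12  78  97 108 122 125 105  89  94 107 112
 106 106 101 101 100  97  97  88  82  79  78  77  77  79  78 128 156]
198 [235 234 235 235 206 130  79  71  87  84  77  81  88  91  97 102  94  84
  86  85  81  82  77  82  85  83  82  83  72  65  68  61  63 106 125]
199 [236 236 235 205 120  82  92 100 105  91  70  70  71  71  77  75  80  86
  90 101  99 106 103  99  93  78  71  56  55  60  61  59  65  84 100]
200 [236 236 193  96  86 103 105 108 108  92  72  70  72  69  71  67  64  68
  69  71  82  89  93 103  95  69  55  54  48  59  52  53  58  67  85]
201 [205 132  75  66  94 106 105 108 107  90  67  75  69  70  62  66  61  63
  62  66  69  71  66  70  65  60  57  52  54  51  52  56  54  58  67]
```

Fingers straddle the lid. I'll close gently first to check centring.

drive_tool(increments=[[[0.5,0,0,0,0],[0.3,0,0,0,0],[0.3,0,0,0,0],[0.3,0,0,0,0]]], squeeze=6)

```text
time_s: 16.1
tcp_pos: [0.5736, 0.1469, 0.0462]
eef_rot: [-180.0, 0.0, -120.0]
contact_force: [1.8, -0.7, 3.3]
gripper_width: 0.0619
gripper_force: 6.0
```

drive_tool(increments=[[[0.3,0,0,0,0],[0.3,0,0,0,0]]])

```text
time_s: 16.35
tcp_pos: [0.5736, 0.1469, 0.0461]
eef_rot: [-180.0, 0.0, -120.0]
contact_force: [0.9, -0.4, 6.1]
gripper_width: 0.0621
gripper_force: 6.0
```

Well centred at 62 mm. Now a firm grip, then the turn.

drive_tool(increments=[[[-0.2,0,0,0,0],[-0.2,0,0,0,0],[-0.2,0,0,0,0]]], squeeze=45)

```text
time_s: 16.73
tcp_pos: [0.5736, 0.1469, 0.0462]
eef_rot: [-180.0, 0.0, -120.0]
contact_force: [1.1, -0.9, 5.3]
gripper_width: 0.0612
gripper_force: 45.0
```

drive_tool(increments=[[[-0.2,0,0,0,-0.015],[-0.2,0,0,0,-0.03],[-0.2,0,0,0,-0.045],[-0.2,0,0,0,-0.06],[-0.2,0,0,0,-0.075]]])

```text
time_s: 17.35
tcp_pos: [0.5735, 0.1472, 0.0462]
eef_rot: [-179.9, 0.0, -92.9]
contact_force: [-0.4, 0.9, 6.9]
gripper_width: 0.0616
gripper_force: 45.0
```

```bash
python3 - <<'E'
from m import *
s=r.get_state();print(s["moment"],s["joint_torque"][5],s["eef_rot"],s["contact_force"])
E
```

```text
[ 0.12867657  0.41388301 -0.15631766] -0.9958849847316742 [-1.79949898e+02  3.94982870e-02 -9.28623019e+01] [-0.41336637  0.8752139   6.8564705 ]
```

drive_tool(increments=[[[-0.2,0,0,0,-0.02],[-0.2,0,0,0,-0.04],[-0.2,0,0,0,-0.06],[-0.2,0,0,0,-0.08],[-0.2,0,0,0,-0.08]]])

```text
time_s: 17.98
tcp_pos: [0.5739, 0.1475, 0.0472]
eef_rot: [-179.9, -0.0, -64.1]
contact_force: [-2.3, 0.4, 13.9]
gripper_width: 0.0612
gripper_force: 45.0
```

```bash
python3 - <<'E'
from m import *
s=r.get_state();print(s["moment"],s["eef_rot"],s["contact_force"])
E
```

```text
[0.17610464 1.26298523 0.17912029] [-1.79869575e+02 -7.60206734e-03 -6.40743805e+01] [-2.335703    0.37807083 13.90613891]
```

The upward force rose by about 7 N as the lugs came free. Now lift.

drive_tool(increments=[[[-0.2,0,0,-0.03,0],[-0.2,0,0,-0.08,0],[-0.2,0,0,-0.16,0],[-0.2,0,0,-0.24,0],[-0.2,0,0,-0.3,0]]])

```text
time_s: 18.6
tcp_pos: [0.5732, 0.1469, 0.0823]
eef_rot: [-180.0, 0.0, -64.2]
contact_force: [0.1, 0.0, -1.0]
gripper_width: 0.0611
gripper_force: 45.0
```

drive_tool(increments=[[[-0.2,0,0,0,0],[-0.2,0,0,0,0],[-0.2,0,0,0,0],[-0.2,0,0,0,0]]])

```text
time_s: 19.1
tcp_pos: [0.5729, 0.1467, 0.0813]
eef_rot: [180.0, -0.0, -64.2]
contact_force: [0.1, 0.5, -1.2]
gripper_width: 0.0613
gripper_force: 45.0
```

```bash
python3 - <<'E'
from m import *
s=r.get_state();print(s["tcp_pos"],s["eef_rot"],s["contact_force"],s["gripper_width"],abs(s["qd"]).max())
im=shot("side","pics/s10.png")
for x in lidmask(im,.12,"side"): print(x)
print(proj("side",(.5734,.1448,.085)),proj("side",(.5734,.1448,.12)))
h=cv2.cvtColor(im,cv2.COLOR_RGB2HSV)
for n in("side8","s10"):
    a=cv2.cvtColor(cv2.imread(f"pics/{n}.png"),cv2.COLOR_BGR2HSV);m=cv2.inRange(a,(8,150,60),(22,255,255))
    m[:185]=0;m[215:]=0;m[:,:205]=0;m[:,245:]=0;v,u=np.nonzero(m);print(n,len(u),u.mean(),v.mean(),v.min(),np.percentile(u,[5,95]))
E
```

```text
[0.57294338 0.14673681 0.08126596] [ 1.79969513e+02 -3.07696508e-03 -6.42318309e+01] [ 0.1182976   0.4557845  -1.15925325] 0.061288208346796554 0.17406856497191842
(np.int32(62), array([220.48387097, 178.74193548]), array([0.55459659, 0.1566303 , 0.12      ]))
[225.60099691 186.09955367] [225.16199773 176.59286514]
side8 405 226.5851851851852 201.33086419753087 192 [215. 238.]
s10 489 226.200408997955 199.75869120654397 186 [215.  237.6]
```

The wrist force is −1 N, which matches the lid's weight. The jar hasn't moved and its neck is now exposed. Handing in.

```bash
python3 -c "
from plant import job
print(job.close_job())"
```

```text
the job is handed in; nothing more can be done
None
```

I slid the tray home against the back stop and unscrewed the red lid by about 56°. I handed in with the gripper still holding the lid level, about 35 mm above its seat on the jar; the hand-in call didn't report whether it passed.

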